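# Walk the full blue keg onto its parking mark

## Robot

A 6-joint arm with a two-finger parallel gripper is mounted at the origin on a cart in front of the work surface, level with it; the furniture and walls round the work are solid. World frame = base frame: x ahead of the robot, y to its left, z up, the work surface at z = 0. Lengths are in m, angles in rad, forces in N, time in s.
With the tool pointing down it reaches from about 0.275 to 0.875 m from the base axis. Payload 12.5 kg.
Tool frame: the origin (TCP) lies between the finger pads; the fingertips stand 11 mm ahead of it and the grasp point (between the pads) lies 8 mm behind it; z points along the fingers, y is the line along which they close (so a half turn about z gives the same grasp; the last joint's range is limited). The gripper opens to 85 mm and grips with 20 to 120 N. Pads are 22 mm wide; open, the fingers measure 114 mm over their backs; the gripper's body (76 mm by 85 mm) begins 54 mm behind the grasp point. The pads swing forward as they close: fully open they stand 13 mm farther back than shut.
Start: joints at [-1.375, 0.351, 1.652, -0, 1.139, -0.085], TCP at [0.152, -0.528, 0.219] pointing down, gripper open.
Joint ranges: [-2.75, 2.75], [-0.79, 2.1], [0.01, 2.65], [-1.57, 4.71], [0.07, 3.14], [-2.87, 2.87]. Speed limits (rad/s): [2.22, 2.22, 2.79, 3.14, 3.14, 3.14].

## Interface

Orientations are given as a unit quaternion [x, y, z, w].
In Python, from workcell import r gives the robot as it stands. The module is installed in compiled form; this text tells all that it offers.
- The arm moves only by the tool arm_command, never from a script. Its arguments are lists of equal length, an entry for each row: "slide": the shift along the tool's x, y, z in m, a list of three; "rot": the turn, a rotation vector about the tool's x, y, z in degrees, a list of three. A call has 1 to 10 rows; each row shifts and turns the commanded pose from where the row before left it, along the tool's axes as they then stand; what a row does not reach is not made up. A row lasts 1/8 s, in which the tool goes at most 62.5 mm and 10.7 degrees, less where a joint would pass 70% of its speed; a pose out of reach is approached as far as the arm can. A call is refused whole if a number of a shift passes 0.0625 or a number of a turn 10.7, either way. A call with a gripper value outside its range is refused whole. "claw" is the opening, from 0 (shut) to 1 (fully open), set as the call begins (left out, the last holds). The fingers move at their own pace and stop on an object; "newtons" is the grip in N (left out, the last holds). Time passes only in rows, so rows that do not move let the fingers close. It gives the time, the measured TCP pose, the force, the opening and the grip force at its end, in the units of the state.
- r.read_state(): the state, without advancing time (a new reading comes with each control period).
- r.read_camera(name): name is "scene" or "top" or "wrist"; returns the picture (480x640x3 uint8, red, green, blue); there is no depth.
- r.camera_params(name): a dict with "fx", "fy", "cx", "cy" (pixels), "R" (3x3) and "t" (3): a world point X has camera coordinates R X + t; the wrist camera has in their place "tool_from_camera" (4x4, takes a point from camera to tool coordinates, whose origin is the TCP and whose axes are the flange's). Camera axes: x right, y down, z forward; pixel columns grow to the right and rows downward; lengths in m; the calibration is good to about 2 mm. A picture is of the moment at which its call begins: read the wrist's pose just before it. camera_params takes no time and is no camera call.
- r.hand_in(): hands the job in; it is judged then, once.
The state is a dict: "clock": time; "q": joint angles; "qvel": joint speeds; "effort": joint torques, N m; "tcp_pos": TCP position; "tool_rot": TCP orientation; "force": force on the tool from outside, world axes, zero at the start; "moment": the same for the moment, N m; "finger_gap": finger opening in m; "grasp_force": force on a finger pad.
Only numpy, scipy, OpenCV 4.12 (cv2) and the standard library are available. Lean on these libraries where they do the work, as an engineer would, in place of code of your own. Each camera call takes 0.05 s, during which the arm holds its last target. There are 200 camera calls.

## Task

The blue-lidded steel keg is full and must not be lifted: walk it on its bottom rim onto the centre of the blue ring painted on the table by leaning it to one side, swinging it round on that edge of its rim and setting it down flat, then leaning it to the other side and swinging it back the other way. Part of its bottom rim stays on the table all the time; leave it standing upright in the ring with its handle bar in line with the two dashes beside the ring, let go of it, and leave the red-lidded keg alone.

Things in the scene. Friction and masses are not known exactly. Their poses are not given: they have to be found in the camera images.
- keg_blue: The steel keg to walk: loose upright cylinder with blue band, blue lid and blue handle bar. Diameter 100 mm (bottom rim radius 50), 102 mm high to the lid, 0.6 to 0.95 kg, centre of mass about 50 mm up. Origin: centre of its underside; z up along its axis; x along the handle bar. A lean of 10 to 15 degrees is plenty; beyond about 40 it falls over.
- blue_handle (a point): Centre of the blue keg's handle bar, 137 mm above the underside on the keg's axis; axes as the keg's. The bar is fixed to the lid: 70 mm long (x), 16 mm thick (y), 22 mm tall (z), 24 mm clear below it, on two 12 mm thick posts 31 mm either side of the middle. Grip it here from above across its thickness.
- mark: Blue parking mark painted flat on the table (keg may cover part of it): a ring of 125 mm outer diameter with a centre dot and two dashes outside the ring, on opposite sides. Origin: its centre, at table height; x along the dashes. It lies 80 to 101 mm ahead of the blue keg's start, nearly in line with the handle bar: two swings of 45 to 60 degrees take the keg there.
- keg_red: A second keg of the same shape and size with a red band and lid, loose. To be left where it stands. Origin: centre of its underside.
Mind the look-alikes: they are no part of the job. Leave any purple look-alike of the keg_blue alone.

How it is judged:
On the way, in this order (a step that is already met when the one before it is completed fails the run):
1. the blue keg leans on its rim by more than 5 degrees near where it stood (angle between keg_blue's own z axis and vertical above 0.09 rad and distance of keg_blue from where it was at the start of the episode below 0.02 m), for 0.05 s.
2. still leaning, it has been swung round by more than 10 degrees and more than 22 mm along (angle between keg_blue's own z axis and vertical above 0.09 rad and distance of keg_blue from where it was at the start of the episode above 0.022 m and angle between the x axis of keg_blue and the x axis of mark, either way round above 0.18 rad), for 0.05 s.
3. it is set down flat again, short of the mark (angle between keg_blue's own z axis and vertical below 0.05 rad and horizontal distance between keg_blue and mark above 0.022 m), for 0.1 s.
4. it leans again by more than 5 degrees, still short of the mark (angle between keg_blue's own z axis and vertical above 0.09 rad and horizontal distance between keg_blue and mark above 0.022 m), for 0.05 s.
5. still leaning, it is swung over the mark (angle between keg_blue's own z axis and vertical above 0.09 rad and horizontal distance between keg_blue and mark below 0.022 m), for 0.05 s.
At the end, for the whole second after the job is handed in: The blue keg stands upright (within 3 degrees) and at rest on the table, its centre within 18 mm of the mark's centre and its handle bar within 15 degrees of the line of the dashes (horizontal distance between keg_blue and mark below 0.018 m and angle between keg_blue's own z axis and vertical below 0.05 rad and angle between the x axis of keg_blue and the x axis of mark, either way round below 0.27 rad and height (world z) of keg_blue below 0.005 m and linear speed of keg_blue below 0.02 m/s); the robot touches nothing.
It fails at once if the blue keg is lifted clear of the table (all of its bottom rim off the table by more than about 8 mm) ((angle between keg_blue's own z axis and vertical below 0.1 rad and height (world z) of keg_blue above 0.013 m) or (angle between keg_blue's own z axis and vertical below 0.2 rad and height (world z) of keg_blue above 0.018 m) or (angle between keg_blue's own z axis and vertical below 0.3 rad and height (world z) of keg_blue above 0.023 m) or height (world z) of keg_blue above 0.035 m).
It fails at once if the blue keg is tipped by more than 34 degrees (angle between keg_blue's own z axis and vertical above 0.6 rad).
It fails at once if the red keg is moved by more than 15 mm (distance of keg_red from where it was at the start of the episode above 0.015 m).
It also fails if it takes over 42 s, if anything falls off the work surface, if the arm or the gripper's body presses on something with over 40 N, if the wrist force passes 120 N, or if a joint passes its speed limit or range.

## Working session

There is one attempt and no reset: what is moved stays moved. The work goes in short steps, Python scripts to look and compute and a tool call to move; the robot and the scene stay as the last step left them, time stands still between calls to the robot, and variables do not carry over. Pictures are saved under pics/ and viewed, at most 10 in all, crops included, and the job is handed in when it is done.

Besides the shell and the picture viewer there is one more tool, called after "Emit:" as name(argument=value, ...), one argument or row to a line, values as JSON. arm_command: Moves the arm, as the interface text tells. Its arguments: {"type":"object","properties":{"slide":{"type":"array"},"rot":{"type":"array"},"claw":{"type":"number"},"newtons":{"type":"number"}},"required":["slide","rot"]}

```bash
mkdir -p pics; python3 - <<'E'
from workcell import r
import cv2,numpy as np
s=r.read_state();print(s)
ims=[]
for n in("scene","top"):
    im=r.read_camera(n);cv2.imwrite(f"pics/{n}0.png",im[:,:,::-1])
    p=r.camera_params(n);print(n,p)
E
```

```text
{'clock': 0.0, 'q': array([-1.37459220e+00,  3.51261971e-01,  1.65244211e+00,  4.50528134e-06,
        1.13908771e+00, -8.46132833e-02]), 'qvel': array([ 0.00268668,  0.00042641, -0.00071287,  0.0001263 , -0.00140677,
       -0.000749  ]), 'effort': array([ 7.43015989e-04, -5.06096256e+01, -2.91408831e+01, -1.98612787e-05,
        4.49856001e-03,  7.05485718e-06]), 'tcp_pos': array([ 0.15237757, -0.52810506,  0.21873749]), 'tool_rot': array([ 9.90158835e-01,  1.39946851e-01, -3.13933879e-05, -5.98745631e-04]), 'force': array([ 0.75264356,  0.43554538, -0.85931065]), 'moment': array([ 0.01724654, -0.03976726, -0.00480042]), 'grasp_force': 0.0, 'finger_gap': 0.08603751920034097}
scene {'fx': 493.42545080281013, 'fy': 493.42545080281013, 'cx': 319.1894976558632, 'cy': 244.71797616364273, 'R': array([[-0.88210053, -0.4707145 , -0.01806967],
       [-0.20569583,  0.41940787, -0.88418678],
       [ 0.4237781 , -0.77622477, -0.46678391]]), 't': array([0.45819933, 0.19973036, 0.74627308])}
top {'fx': 545.2070053049454, 'fy': 545.2070053049454, 'cx': 328.33414336285523, 'cy': 236.5420075605174, 'R': array([[ 0.01890447, -0.99854778, -0.05044757],
       [-0.98314961, -0.00938978, -0.18256141],
       [ 0.1818226 ,  0.05304873, -0.98189937]]), 't': array([0.00834817, 0.53309199, 0.90633428])}
```

View pics/top0.png

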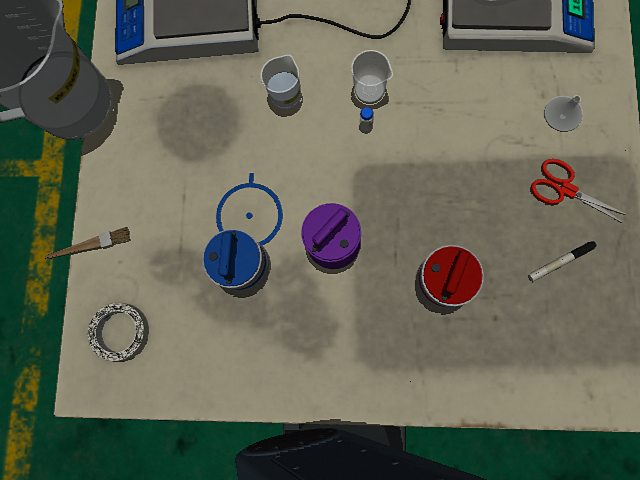

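View pics/scene0.png

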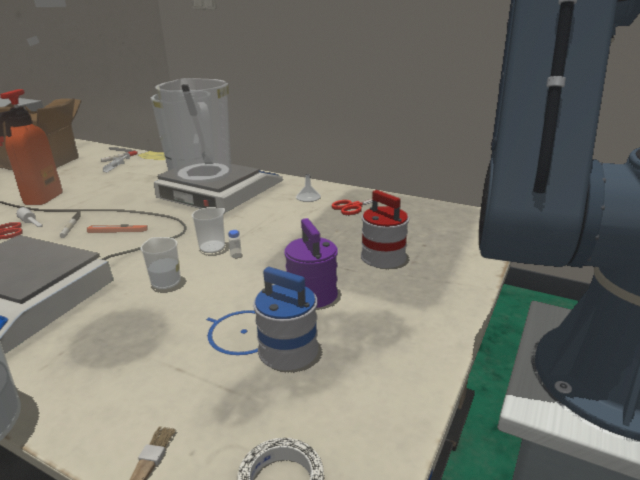

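Candidates in the top view are the blue keg (235,258), the purple look-alike (331,235) and the red keg (452,276). In the scene view they are at (286,310), (311,270) and (385,230). The steel keg with blue band, lid and bar is the one I want. The ring's dot is at (249,215) and its dash at (251,178). Next I'll measure these and check a crop.

```bash
cat > h.py <<'E'
import numpy as np,cv2
from workcell import r
def ray(n,px,z):
    p=r.camera_params(n);R,t=p["R"],p["t"]
    d=R.T@np.array([(px[0]-p["cx"])/p["fx"],(px[1]-p["cy"])/p["fy"],1.]);c=-R.T@t
    return c+d*(z-c[2])/d[2]
def proj(n,X):
    p=r.camera_params(n);c=p["R"]@np.array(X)+p["t"];return np.array([p["fx"]*c[0]/c[2]+p["cx"],p["fy"]*c[1]/c[2]+p["cy"]])
def rect(n,im,c,z,half,s=2000):
    "orthographic picture of plane z around c: up=+x, left=+y, s px per m"
    w=int(2*half*s);W=np.array([[c[0]+half,c[1]+half],[c[0]+half,c[1]-half],[c[0]-half,c[1]-half],[c[0]-half,c[1]+half]])
    src=np.float32([proj(n,[*q,z]) for q in W]);dst=np.float32([[0,0],[w,0],[w,w],[0,w]])
    return cv2.warpPerspective(im,cv2.getPerspectiveTransform(src,dst),(w,w))
E
python3 - <<'E'
from h import *
im=cv2.imread("pics/top0.png");hsv=cv2.cvtColor(im,cv2.COLOR_BGR2HSV)
m=cv2.inRange(hsv,(100,120,40),(118,255,255));m[:155]=0;m[300:]=0;m[:,:190]=0;m[:,295:]=0
n,l,st,ce=cv2.connectedComponentsWithStats(m)
for i in range(1,n):
    if st[i,4]>8: print(i,st[i],ce[i],ray("top",ce[i],0).round(4))
# ring outline points: pixels above keg, beyond dot
ys,xs=np.nonzero(m);P=np.array([ray("top",(x,y),0)[:2] for x,y in zip(xs,ys)])
dot=ray("top",(249,215.5),0)[:2]
d=np.hypot(*(P-dot).T);sel=(d>.045)&(d<.0655)&(P[:,0]>dot[0]-.02)
A=np.c_[2*P[sel],np.ones(sel.sum())];q=np.linalg.lstsq(A,(P[sel]**2).sum(1),rcond=None)[0]
print("ring",q[:2],"r",np.sqrt(q[2]+q[:2]@q[:2]),"dot",dot)
ds=P[(d>.067)&(P[:,0]>dot[0]+.05)];c=ds.mean(0);print("dash",c,len(ds),"dir deg",np.degrees(np.arctan2(*(c-q[:2])[::-1])))
for name,(u,v),w in(("top",(238,258),45),("scene",(286,310),55)):
    i=cv2.imread(f"pics/{name}0.png")[v-w:v+w,u-w:u+w];cv2.imwrite(f"pics/c_{name}.png",cv2.resize(i,(390,390),interpolation=cv2.INTER_CUBIC))
cv2.imwrite("pics/c1.png",np.hstack([cv2.imread("pics/c_top.png"),cv2.imread("pics/c_scene.png")]))
E
```

```text
1 [216 173  66  72 637] [252.23076923 205.65463108] [0.5997 0.1629 0.    ]
2 [246 213   6   6  27] [248.59259259 215.18518519] [0.5813 0.1689 0.    ]
3 [ 204  230   55   56 2185] [231.47093822 257.40320366] [0.5011 0.1972 0.    ]
ring [0.58228548 0.1687758 ] r 0.05847353326568911 dot [0.58069711 0.16811399]
dash [0.65565731 0.16825428] 32 dir deg -0.4072450262295363
```

View pics/c1.png

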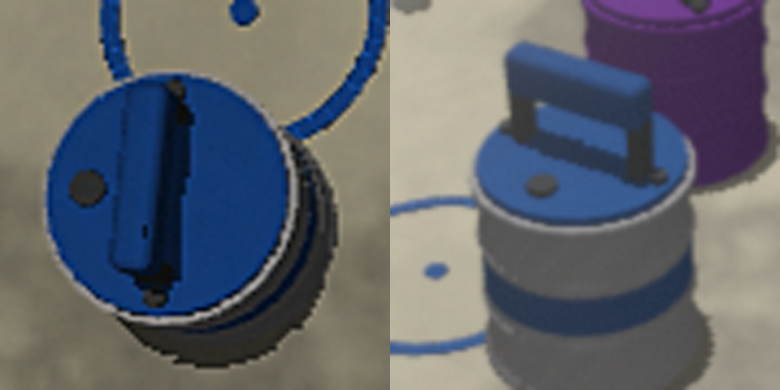

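The crop confirms the blue-lidded steel keg, with the bar running up and down in the image and the purple keg separate behind it. Bar top corners in the top view are about (222,232) and (219,274). Next come the lid centre and bar direction.

```bash
python3 - <<'E'
from h import *
im=cv2.imread("pics/top0.png");hsv=cv2.cvtColor(im,cv2.COLOR_BGR2HSV)
m=cv2.inRange(hsv,(100,120,40),(118,255,255))
n,l,st,ce=cv2.connectedComponentsWithStats(m)
k=l[257,250];mm=(l==k).astype(np.uint8)
c=cv2.convexHull(max(cv2.findContours(mm,0,1)[0],key=len))[:,0]
P=np.float32([ray("top",p,.102)[:2] for p in c])
(ctr,rad)=cv2.minEnclosingCircle(P);print("lid",ctr,rad)
p=r.camera_params("top");print("cam",-p["R"].T@p["t"])
f=lambda x,y:(193+x/4.333,213+y/4.333)
Q=np.array([ray("top",f(*q),.148)[:2] for q in((127,83),(167,83),(156,270),(113,265))])
print(Q.round(4),"ctr",Q.mean(0));d=(Q[0]+Q[1]-Q[2]-Q[3])/2;print("len",np.hypot(*d),"yaw",np.degrees(np.arctan2(d[1],d[0])),"w",np.hypot(*(Q[0]-Q[1])))
for b,h,name in((.0,0,"base"),):
  s=cv2.imread("pics/scene0.png")
g=lambda x,y:(286-55+(x-390)/390*110,310-55+y/390*110)
S=np.array([ray("scene",g(*q),.148)[:2] for q in((527,41),(651,79),(648,96),(510,52))]);print(S.round(4),S.mean(0))
d=S[1]-S[0];print(np.hypot(*d),np.degrees(np.arctan2(*d[::-1])))
E
```

```text
lid (0.48684161901474, 0.17426560819149017) 0.047069571912288666
cam [ 0.35915931 -0.03473822  0.98767223]
[[0.5201 0.1792]
 [0.5202 0.1644]
 [0.4516 0.1649]
 [0.4532 0.1806]] ctr [0.48627047 0.17227763]
len 0.06783035320772975 yaw -0.8000804625704336 w 0.014802327886553024
[[0.5136 0.1683]
 [0.4494 0.1717]
 [0.4439 0.1839]
 [0.515  0.1795]] [0.48045185 0.17587569]
0.06430084320765589 176.97898370109922
```

Emit:
arm_command(
  slide=[
    [0.037,-0.041,-0.004],
    [0.037,-0.041,-0.004],
    [0.037,-0.041,-0.004],
    [0.037,-0.041,-0.004],
    [0.037,-0.041,-0.004],
    [0.037,-0.041,-0.004],
    [0.037,-0.041,-0.004],
    [0.037,-0.041,-0.004],
    [0.037,-0.041,-0.004],
    [0.037,-0.041,-0.004],
  ],
  rot=[
    [0,0,0],
    [0,0,0],
    [0,0,0],
    [0,0,0],
    [0,0,0],
    [0,0,0],
    [0,0,0],
    [0,0,0],
    [0,0,0],
    [0,0,0],
  ],
  claw=1,
)

```text
clock: 1.35
tcp_pos: [0.3947, -0.0301, 0.2595]
tool_rot: [0.99, 0.14, 0.0, 0.0]
force: [1.7, -0.9, 0.0]
finger_gap: 0.0854
grasp_force: 0.0
```

Emit:
arm_command(
  slide=[
    [0.036,-0.042,0],
    [0.036,-0.042,0],
    [0.036,-0.042,0],
    [0.036,-0.042,0],
    [0,0,0],
    [0,0,0],
    [0,0,0],
  ],
  rot=[
    [0,0,0],
    [0,0,0],
    [0,0,0],
    [0,0,0],
    [0,0,9],
    [0,0,9],
    [0,0,0],
  ],
)

```text
clock: 2.22
tcp_pos: [0.486, 0.1694, 0.259]
tool_rot: [1.0, -0.016, -0.0, 0.0]
force: [0.1, 0.5, 0.8]
finger_gap: 0.0851
grasp_force: 0.0
```

```bash
python3 - <<'E'
from h import *
s=r.read_state();print(s)
im=r.read_camera("wrist");cv2.imwrite("pics/w1.png",im[:,:,::-1]);print(r.camera_params("wrist"))
E
```

```text
{'clock': 2.225, 'q': array([2.44971208e-01, 2.46382146e-01, 1.69223145e+00, 3.34590846e-05,
       1.20365233e+00, 1.84787164e+00]), 'qvel': array([-0.00465684, -0.00377615, -0.00043864, -0.00016147,  0.00015626,
       -0.08770679]), 'effort': array([ 2.70538135e-01, -4.51952219e+01, -3.02224016e+01,  7.71139370e-03,
        5.93627283e-04,  1.34083003e+00]), 'tcp_pos': array([0.48596506, 0.16942734, 0.25898248]), 'tool_rot': array([ 9.99871015e-01, -1.60573740e-02, -3.29260860e-04,  7.17913447e-05]), 'force': array([0.06049013, 0.53145216, 0.77471763]), 'moment': array([ 0.00164435,  0.03578773, -0.01305326]), 'grasp_force': 0.0, 'finger_gap': 0.08507701772802907}
{'fx': 367.6070586164497, 'fy': 367.6070586164497, 'cx': 324.7664232180731, 'cy': 244.1379146332414, 'tool_from_camera': array([[ 8.86021832e-05, -9.50110424e-01, -3.11913730e-01,
         7.95689611e-02],
       [ 9.99999995e-01,  1.01638887e-04, -2.55390594e-05,
         7.91060582e-04],
       [ 5.59674909e-05, -3.11913726e-01,  9.50110427e-01,
        -1.54304088e-01],
       [ 0.00000000e+00,  0.00000000e+00,  0.00000000e+00,
         1.00000000e+00]])}
```

View pics/w1.png

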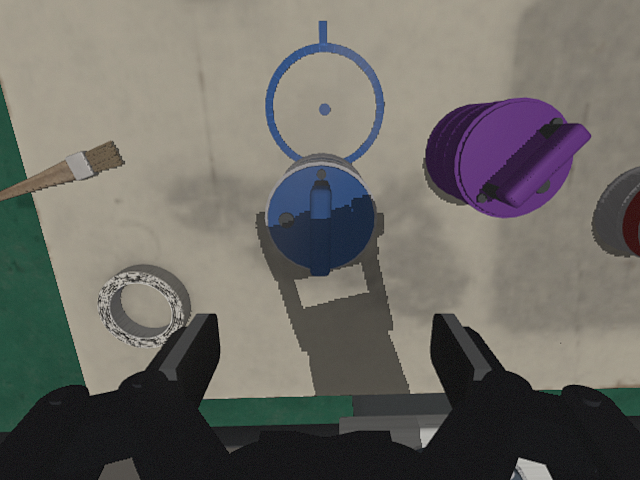

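The wrist view shows the ring dot at (324,109), the dash at (323,33), the blue lid centred near (320,215) with the bar from (321,185) to (320,275), and purple to the right at (515,157). I'll measure these.

```bash
cat >> h.py <<'E'
from scipy.spatial.transform import Rotation as Ro
def wray(px,z,s):
    p=r.camera_params("wrist");T=p["tool_from_camera"];R=Ro.from_quat(s["tool_rot"]).as_matrix()
    d=R@T[:3,:3]@np.array([(px[0]-p["cx"])/p["fx"],(px[1]-p["cy"])/p["fy"],1.]);c=R@T[:3,3]+s["tcp_pos"]
    return c+d*(z-c[2])/d[2]
E
python3 - <<'E'
from h import *
s=r.read_state()
im=cv2.imread("pics/w1.png");hsv=cv2.cvtColor(im,cv2.COLOR_BGR2HSV)
m=cv2.inRange(hsv,(100,110,30),(120,255,255));m[285:]=0;m[:,:250]=0;m[:,395:]=0
n,l,st,ce=cv2.connectedComponentsWithStats(m)
for i in range(1,n):
    if st[i,4]>20: print(st[i],ce[i])
ys,xs=np.nonzero(m);Z=np.array([wray((x,y),0,s)[:2] for x,y in zip(xs,ys)])
dot=wray((324.5,109),0,s)[:2];d=np.hypot(*(Z-dot).T)
sel=(d>.045)&(d<.0655)&(ys<135);P=Z[sel]
A=np.c_[2*P,np.ones(len(P))];q=np.linalg.lstsq(A,(P**2).sum(1),rcond=None)[0];print("ring",q[:2],np.sqrt(q[2]+q[:2]@q[:2]),"dot",dot)
D=Z[(d>.067)&(ys<60)];c=D.mean(0);print("dash",c,len(D),np.degrees(np.arctan2(*(c-q[:2])[::-1])))
w,v=np.linalg.eigh(np.cov(D.T));print("dash axis",v[:,1],w)
# lid: hull of the lid blue below row 165
sel=(ys>160);H=cv2.convexHull(np.c_[xs,ys][sel].astype(np.int32))[:,0]
L=np.float32([wray(p,.102,s)[:2] for p in H if p[1]<262]);A=np.c_[2*L,np.ones(len(L))];q=np.linalg.lstsq(A,(L**2).sum(1).astype(float),rcond=None)[0];print("lid",q[:2],np.sqrt(q[2]+q[:2]@q[:2]))
i=im[160:285,255:385];cv2.imwrite("pics/c2.png",cv2.resize(i,None,fx=4.5,fy=4.5,interpolation=cv2.INTER_CUBIC))
E
```

```text
[ 266   21   72  140 1336] [292.14670659  83.11077844]
[345  75  39  88 442] [369.87104072 125.75791855]
[ 268  166  106  110 7208] [325.697697   216.69908435]Traceback (most recent call last):
  File "<stdin>", line 8, in <module>
  File "h.py", line 16, in wray
    p=r.camera_params("wrist");T=p["tool_from_camera"];R=Ro.from_quat(s["tool_rot"]).as_matrix()
ValueError: time passes only in moves, steps and waits
```

```bash
python3 - <<'E'
t=open("h.py").read()
t=t.replace('def ray','PW=r.camera_params("wrist")\ndef ray',1).replace('p=r.camera_params("wrist");T=','p=PW;T=')
open("h.py","w").write(t)
E
python3 - <<'E'
from h import *
s=r.read_state();print(s["tcp_pos"],s["tool_rot"])
im=cv2.imread("pics/w1.png");hsv=cv2.cvtColor(im,cv2.COLOR_BGR2HSV)
m=cv2.inRange(hsv,(100,110,30),(120,255,255));m[285:]=0;m[:,:250]=0;m[:,395:]=0
ys,xs=np.nonzero(m);Z=np.array([wray((x,y),0,s)[:2] for x,y in zip(xs,ys)])
dot=wray((324.5,109),0,s)[:2];d=np.hypot(*(Z-dot).T)
P=Z[(d>.045)&(d<.0655)&(ys<135)]
fit=lambda P:np.linalg.lstsq(np.c_[2*P,np.ones(len(P))],(P**2).sum(1),rcond=None)[0]
q=fit(P);print("ring",q[:2],np.sqrt(q[2]+q[:2]@q[:2]),"dot",dot)
D=Z[(d>.067)&(ys<60)];c=D.mean(0);print("dash",c,len(D),np.degrees(np.arctan2(*(c-q[:2])[::-1])))
H=cv2.convexHull(np.c_[xs,ys][ys>160].astype(np.int32))[:,0]
L=np.array([wray(p,.102,s)[:2] for p in H if p[1]<262]);q=fit(L);print("lid",q[:2],np.sqrt(q[2]+q[:2]@q[:2]))
i=im[160:285,255:385];cv2.imwrite("pics/c2.png",cv2.resize(cv2.convertScaleAbs(i,alpha=1.8),None,fx=4.5,fy=4.5,interpolation=cv2.INTER_CUBIC))
E
```

```text
[0.48599934 0.16932533 0.25909423] [ 9.99887779e-01 -1.49792401e-02 -2.23648336e-04  4.47608761e-05]
ring [0.58026526 0.16578849] 0.05892052697342353 dot [0.57989933 0.16600084]
dash [0.65466002 0.16556955] 126 -0.16862073736903138
lid [0.48839739 0.17055767] 0.04670306037879873
```

View pics/c2.png

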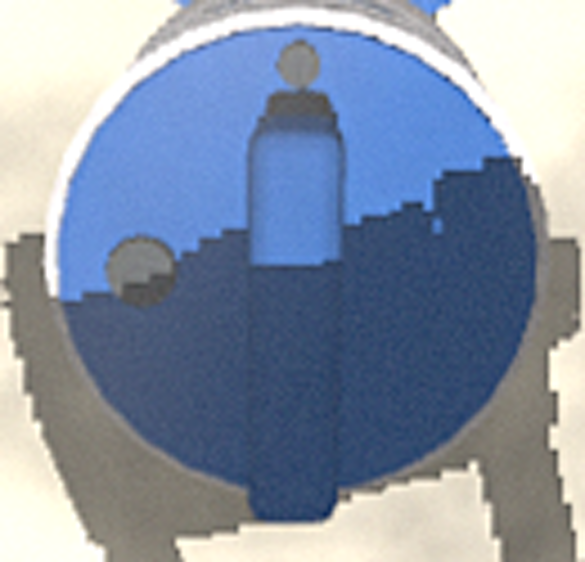

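```bash
python3 - <<'E'
from h import *
s=r.read_state()
f=lambda x,y:(255+x/4.5,160+y/4.5)
a=wray(f(295,130),.148,s)[:2];b=wray(f(293,519),.148,s)[:2];print(a,b,(a+b)/2,np.hypot(*(a-b)),np.degrees(np.arctan2(*(a-b)[::-1])))
print(wray(f(248,300),.148,s),wray(f(342,300),.148,s))
E
```

```text
[0.52055407 0.17054899] [0.45281987 0.17316307] [0.48668697 0.17185603] 0.06778462258449887 -2.2101310239321927
[0.49245077 0.1793081  0.148     ] [0.49198382 0.16368623 0.148     ]
```

The bar centre is at (0.487, 0.172) with yaw −2°, which agrees across both cameras. The mark is about 93 mm ahead and 5 mm to the right. I'll descend and grip.

Emit:
arm_command(
  slide=[
    [0.001,-0.0027,0.026],
    [0,0,0.026],
    [0,0,0.026],
    [0,0,0.026],
    [0,0,0.025],
    [0,0,0],
  ],
  rot=[
    [0,0,0.3],
    [0,0,0],
    [0,0,0],
    [0,0,0],
    [0,0,0],
    [0,0,0],
  ],
)

```text
clock: 3.02
tcp_pos: [0.4863, 0.1716, 0.1291]
tool_rot: [1.0, -0.018, -0.002, 0.0]
force: [-0.0, -0.2, 0.6]
finger_gap: 0.0853
grasp_force: 0.0
```

Emit:
arm_command(
  slide=[
    [0,0,0],
    [0,0,0],
    [0,0,0],
    [0,0,0],
    [0,0,0],
    [0,0,0],
    [0,0,0],
  ],
  rot=[
    [0,0,0],
    [0,0,0],
    [0,0,0],
    [0,0,0],
    [0,0,0],
    [0,0,0],
    [0,0,0],
  ],
  claw=0,
  newtons=100,
)

```text
clock: 3.9
tcp_pos: [0.4875, 0.1726, 0.131]
tool_rot: [1.0, -0.019, 0.0, -0.0]
force: [-1.5, 2.3, 5.8]
finger_gap: 0.012
grasp_force: 98.1
```

```bash
cat > plan.py <<'E'
"rows for lean / swing / set down as a rigid body of keg + tool. Keg base pose from args."
import numpy as np
from scipy.spatial.transform import Rotation as Ro
R=0.05
def keg(C,yaw,th,phi,psi):
    "keg pose leaned th over rim point at bearing phi (deg, world, before swing), then swung psi about vertical at that point"
    u=np.array([np.cos(np.radians(phi)),np.sin(np.radians(phi)),0]);P=np.array([*C,0])+R*u
    Q=Ro.from_rotvec([0,0,np.radians(psi)])*Ro.from_rotvec(np.radians(th)*np.cross([0,0,1],u))
    return P+Q.apply(-R*u),Q*Ro.from_euler("z",yaw,degrees=True)
def rows(C,yaw,phi,path,tcp,q,dz=0):
    k0=keg(C,yaw,*[path[0][0],phi,path[0][1]]);T=Ro.from_quat(q)
    rel=k0[1].inv().apply(np.array(tcp)-k0[0]);rr=k0[1].inv()*T;p=np.array(tcp);S=[];W=[]
    for th,psi in path[1:]:
        c,o=keg(C,yaw,th,phi,psi);p2=c+o.apply(rel);T2=o*rr
        S.append(np.round(T.inv().apply(p2-p),4).tolist());W.append(np.round((T.inv()*T2).as_rotvec(degrees=True),1).tolist())
        p=p+T.apply(S[-1]);T=T*Ro.from_rotvec(W[-1],degrees=True)
    print(S);print(W);print("end",p.round(4),T.as_quat().round(4),"keg",c.round(4))
E
python3 - <<'E'
from plan import *
from workcell import r
s=r.read_state();print(s["tcp_pos"],s["tool_rot"],s["force"],s["moment"],s["finger_gap"],s["grasp_force"])
d=np.array([.093,-.0048]);psi=2*np.degrees(np.arcsin(np.hypot(*d)/.2));dirn=np.degrees(np.arctan2(d[1],d[0]));phi=dirn+90-psi/2
print(psi,dirn,phi)
rows((.487,.172),-2,phi,[(t,0) for t in(0,2,5,8,11,13)],s["tcp_pos"],s["tool_rot"])
E
```

```text
[0.48748715 0.17255374 0.13095143] [ 9.99813504e-01 -1.93002517e-02  4.67210376e-04 -4.89040383e-04] [-1.46388154  2.28793273  5.76735652] [ 0.54293894  0.24989859 -0.04887723] 0.012034870756785441 98.05389604720403
55.500572654303056 -2.9545798240596866 59.29513384878878
[[0.0022, -0.004, -0.0016], [0.0033, -0.0061, -0.0024], [0.0033, -0.0061, -0.0024], [0.0033, -0.0061, -0.0024], [0.0022, -0.004, -0.0016]]
[[-1.8, -1.0, -0.0], [-2.6, -1.4, -0.0], [-2.6, -1.4, -0.0], [-2.7, -1.4, -0.0], [-1.7, -1.0, -0.0]]
end [0.5032 0.1989 0.1386] [ 0.9935 -0.0192 -0.0554  0.0977] keg [0.4877 0.1731 0.0112]
```

Emit:
arm_command(
  slide=[
    [0.0022,-0.004,-0.0016],
    [0.0033,-0.0061,-0.0024],
    [0.0033,-0.0061,-0.0024],
    [0.0033,-0.0061,-0.0024],
    [0.0022,-0.004,-0.0016],
    [0,0,0],
  ],
  rot=[
    [-1.8,-1.0,0],
    [-2.6,-1.4,0],
    [-2.6,-1.4,0],
    [-2.7,-1.4,0],
    [-1.7,-1.0,0],
    [0,0,0],
  ],
)

```text
clock: 4.65
tcp_pos: [0.5031, 0.1985, 0.1381]
tool_rot: [0.993, -0.019, -0.056, 0.099]
force: [-0.4, -2.7, 4.1]
finger_gap: 0.0119
grasp_force: 99.1
```

```bash
python3 - <<'E'
from plan import *
from workcell import r
import cv2
s=r.read_state();print(s["tcp_pos"],s["tool_rot"],s["force"],s["moment"],s["finger_gap"],s["grasp_force"])
a=r.read_camera("scene")[200:440,180:420,::-1];b=r.read_camera("top")[130:330,150:350,::-1]
cv2.imwrite("pics/l1.png",np.hstack([cv2.resize(a,(400,400)),cv2.resize(b,(400,400))]))
rows((.4875,.172),-2.2,59,[(13,p) for p in(0,3,8,14,20,26,32,38,44,50,54.5,55.5)],s["tcp_pos"],s["tool_rot"])
E
```

```text
[0.50310557 0.1985388  0.13809477] [ 0.99339079 -0.01878037 -0.05582867  0.09851492] [-0.41843022 -2.71329777  4.08339469] [-0.42876714  0.20038277 -0.09379212] 0.011947758058638645 99.07036890042946
[[0.0009, 0.0005, -0.0], [0.0015, 0.0007, -0.0], [0.0018, 0.0009, -0.0], [0.0018, 0.0009, -0.0], [0.0018, 0.0009, -0.0], [0.0017, 0.0009, -0.0001], [0.0018, 0.001, 0.0], [0.0018, 0.0009, 0.0], [0.0018, 0.0009, -0.0], [0.0014, 0.0007, -0.0], [0.0003, 0.0001, -0.0]]
[[-0.3, 0.6, -2.9], [-0.6, 1.0, -4.9], [-0.6, 1.2, -5.8], [-0.6, 1.2, -5.9], [-0.7, 1.1, -5.8], [-0.6, 1.2, -5.9], [-0.7, 1.2, -5.8], [-0.6, 1.2, -5.9], [-0.7, 1.2, -5.8], [-0.4, 0.9, -4.4], [-0.1, 0.2, -1.0]]
end [0.5209 0.1973 0.1381] [ 0.8878  0.4461 -0.0036  0.1127] keg [0.5335 0.1705 0.0112]
```

View pics/l1.png

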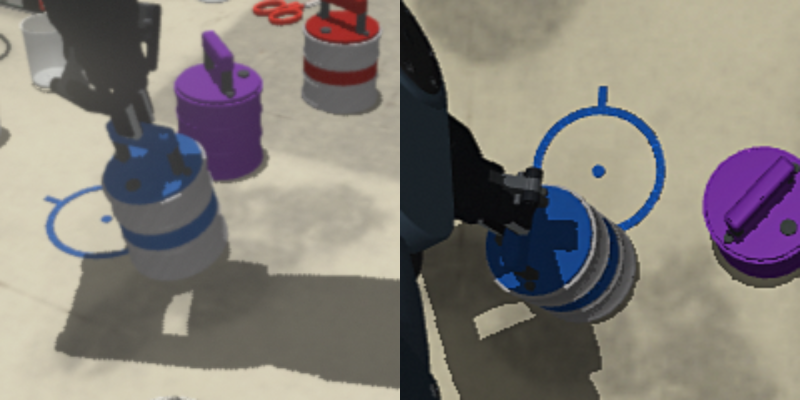

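The keg is leaning left-forward as planned, held at bar height near (130,130) in the crop. Next is the swing.

Emit:
arm_command(
  slide=[
    [0.0009,0.0005,0],
    [0.0015,0.0007,0],
    [0.0018,0.0009,0],
    [0.0018,0.0009,0],
    [0.0018,0.0009,0],
    [0.0017,0.0009,-0.0001],
    [0.0018,0.001,0],
    [0.0018,0.0009,0],
    [0.0018,0.0009,0],
    [0.0014,0.0007,0],
  ],
  rot=[
    [-0.3,0.6,-2.9],
    [-0.6,1.0,-4.9],
    [-0.6,1.2,-5.8],
    [-0.6,1.2,-5.9],
    [-0.7,1.1,-5.8],
    [-0.6,1.2,-5.9],
    [-0.7,1.2,-5.8],
    [-0.6,1.2,-5.9],
    [-0.7,1.2,-5.8],
    [-0.4,0.9,-4.4],
  ],
)

```text
clock: 6.0
tcp_pos: [0.5203, 0.1969, 0.1377]
tool_rot: [0.891, 0.439, -0.004, 0.112]
force: [0.0, -0.3, -0.9]
finger_gap: 0.0116
grasp_force: 98.4
```

Emit:
arm_command(
  slide=[
    [0.0003,0.0001,0],
    [0,0,0],
  ],
  rot=[
    [-0.1,0.2,-1.0],
    [0,0,0],
  ],
)

```text
clock: 6.25
tcp_pos: [0.5206, 0.197, 0.1377]
tool_rot: [0.888, 0.445, -0.004, 0.112]
force: [0.2, -0.4, -2.6]
finger_gap: 0.0124
grasp_force: 98.3
```

```bash
python3 - <<'E'
from plan import *
from workcell import r
s=r.read_state();print(s["tcp_pos"],s["tool_rot"],s["force"],s["moment"],s["finger_gap"],s["grasp_force"])
rows((.4875,.172),-2.2,59,[(t,55.5) for t in(13,11,8,5,2,0)],s["tcp_pos"],s["tool_rot"])
E
```

```text
[0.5205504  0.19702172 0.13774487] [ 0.88842572  0.44506818 -0.00363565  0.11225341] [ 0.23106458 -0.35650418 -2.55579923] [ 0.34114458  0.07191759 -0.0329249 ] 0.012375062855320055 98.2929408363998
[[-0.0022, 0.004, 0.0018], [-0.0032, 0.0059, 0.0028], [-0.0032, 0.0059, 0.0027], [-0.0033, 0.0059, 0.0028], [-0.0021, 0.0039, 0.0018]]
[[1.8, 1.0, 0.0], [2.6, 1.4, 0.0], [2.6, 1.4, 0.0], [2.6, 1.5, 0.0], [1.8, 0.9, 0.0]]
end [0.5332 0.1693 0.1299] [ 8.941e-01  4.479e-01  2.000e-04 -7.000e-04] keg [0.534  0.1694 0.    ]
```

Emit:
arm_command(
  slide=[
    [-0.0022,0.004,0.0018],
    [-0.0032,0.0059,0.0028],
    [-0.0032,0.0059,0.0027],
    [-0.0033,0.0059,0.0028],
    [-0.0021,0.0039,0.0018],
    [0,0,0],
    [0,0,0],
  ],
  rot=[
    [1.8,1.0,0],
    [2.6,1.4,0],
    [2.6,1.4,0],
    [2.6,1.5,0],
    [1.8,0.9,0],
    [0,0,0],
    [0,0,0],
  ],
)

```text
clock: 7.12
tcp_pos: [0.5341, 0.1706, 0.1319]
tool_rot: [0.894, 0.448, 0.002, -0.001]
force: [-4.7, 7.2, 14.8]
finger_gap: 0.012
grasp_force: 100.9
```

```bash
python3 - <<'E'
from plan import *
from workcell import r
import cv2
s=r.read_state();print(s["tcp_pos"],s["tool_rot"],s["force"],s["moment"],s["finger_gap"],s["grasp_force"],Ro.from_quat(s["tool_rot"]).as_matrix().round(3))
w=r.read_camera("wrist")[:,:,::-1];cv2.imwrite("pics/w2.png",w)
a=r.read_camera("scene")[200:440,180:420,::-1]
cv2.imwrite("pics/l2.png",np.hstack([cv2.resize(w,(480,360)),cv2.resize(a,(320,360))]))
E
```

```text
[0.53412068 0.17064069 0.13190526] [ 0.89414437  0.4477741   0.0016703  -0.00118565] [-4.71981977  7.16873949 14.79419921] [ 1.36423201  0.90466218 -0.05065241] 0.011995784691719236 100.89259877800941 [[ 0.599  0.801  0.002]
 [ 0.801 -0.599  0.004]
 [ 0.004 -0.001 -1.   ]]
```

View pics/l2.png

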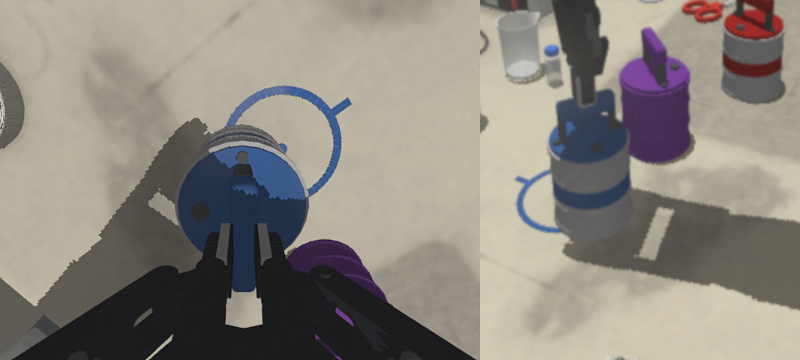

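The keg is flat on the table, turned about 55°. The ring is at full-frame (380,190), with the dash at (455,139). I'll re-measure ring and lid in this same frame.

```bash
python3 - <<'E'
from h import *
s=r.read_state()
im=cv2.imread("pics/w2.png");hsv=cv2.cvtColor(im,cv2.COLOR_BGR2HSV)
m=cv2.inRange(hsv,(100,110,30),(120,255,255));m[310:]=0;m[:,:220]=0;m[:,480:]=0
ys,xs=np.nonzero(m);Z=np.array([wray((x,y),0,s)[:2] for x,y in zip(xs,ys)])
g=np.array([.5805,.167]);d=np.hypot(*(Z-g).T)
fit=lambda P:np.linalg.lstsq(np.c_[2*P,np.ones(len(P))],(P**2).sum(1),rcond=None)[0]
P=Z[(d>.05)&(d<.066)&((ys<165)|(xs>418))];q=fit(P);print("ring",q[:2],np.sqrt(q[2]+q[:2]@q[:2]),len(P),"dot?",wray((377,198),0,s))
D=Z[(d>.068)&(xs>435)&(ys<160)];c=D.mean(0);print("dash",c,len(D),np.degrees(np.arctan2(*(c-q[:2])[::-1])))
n,l,st,ce=cv2.connectedComponentsWithStats(m);k=l[255,290];
yy,xx=np.nonzero(l==k);H=cv2.convexHull(np.c_[xx,yy].astype(np.int32))[:,0];H=H[(H[:,1]<300)&(H[:,1]>195)]
L=np.array([wray(p,.102,s)[:2] for p in H]);q=fit(L);print("lid",q[:2],np.sqrt(q[2]+q[:2]@q[:2]),len(L),H.min(0),H.max(0))
E
```

```text
ring [0.58116156 0.16607505] 0.057844290495313415 2055 dot? [0.58126155 0.16533058 0.        ]
dash [0.65500427 0.16563095] 180 -0.3445830362903909
lid [0.53243634 0.17059388] 0.04617286835321356 28 [237 196] [407 291]
```

```bash
python3 - <<'E'
from plan import *
from workcell import r
s=r.read_state()
rows((.533,.1706),53.2,-67,[(t,0) for t in(0,2,5,8,11,13)],s["tcp_pos"],s["tool_rot"])
E
```

```text
[[-0.0023, 0.004, -0.0017], [-0.0035, 0.006, -0.0024], [-0.0035, 0.006, -0.0024], [-0.0035, 0.0061, -0.0025], [-0.0024, 0.004, -0.0016]]
[[1.7, 1.0, 0.0], [2.6, 1.5, 0.0], [2.6, 1.5, 0.0], [2.6, 1.5, 0.0], [1.7, 1.0, 0.0]]
end [0.5461 0.1422 0.1396] [ 0.8882  0.4451  0.0085 -0.1137] keg [0.5335 0.1694 0.0112]
```

Emit:
arm_command(
  slide=[
    [-0.0008,0.004,-0.0026],
    [-0.0035,0.006,-0.0024],
    [-0.0035,0.006,-0.0024],
    [-0.0035,0.0061,-0.0025],
    [-0.0024,0.004,-0.0016],
    [0,0,0],
  ],
  rot=[
    [1.7,1.0,0],
    [2.6,1.5,0],
    [2.6,1.5,0],
    [2.6,1.5,0],
    [1.7,1.0,0],
    [0,0,0],
  ],
)

```text
clock: 7.98
tcp_pos: [0.5465, 0.142, 0.1389]
tool_rot: [0.888, 0.445, 0.007, -0.113]
force: [-1.7, 3.1, 2.5]
finger_gap: 0.0121
grasp_force: 99.1
```

```bash
python3 - <<'E'
from plan import *
from workcell import r
s=r.read_state();print(s["tcp_pos"],s["tool_rot"],s["force"],s["finger_gap"],s["grasp_force"])
rows((.533,.1706),53.2,-67,[(13,-p) for p in(0,3,8,14,20,26,32,38,44,50,55,57)],s["tcp_pos"],s["tool_rot"])
E
```

```text
[0.54651345 0.14200898 0.13890381] [ 0.8883873   0.44480614  0.00689207 -0.11343719] [-1.73777609  3.07380768  2.51524798] 0.01213108405881387 99.06656445935369
[[0.0008, 0.0006, -0.0], [0.0013, 0.0009, -0.0001], [0.0015, 0.0012, -0.0], [0.0016, 0.0011, -0.0001], [0.0015, 0.0012, -0.0], [0.0015, 0.0012, -0.0001], [0.0016, 0.0011, -0.0], [0.0015, 0.0012, -0.0001], [0.0016, 0.0011, -0.0], [0.0013, 0.001, -0.0001], [0.0005, 0.0004, 0.0]]
[[-0.3, 0.6, 2.9], [-0.6, 1.0, 4.9], [-0.7, 1.1, 5.8], [-0.7, 1.2, 5.9], [-0.6, 1.2, 5.8], [-0.7, 1.2, 5.9], [-0.7, 1.1, 5.8], [-0.7, 1.2, 5.9], [-0.7, 1.2, 5.8], [-0.5, 0.9, 4.9], [-0.3, 0.4, 1.9]]
end [0.5639 0.1391 0.1389] [ 0.993  -0.0328  0.0598 -0.096 ] keg [0.5798 0.165  0.0112]
```

Emit:
arm_command(
  slide=[
    [0.0008,0.0006,0],
    [0.0013,0.0009,-0.0001],
    [0.0015,0.0012,0],
    [0.0016,0.0011,-0.0001],
    [0.0015,0.0012,0],
    [0.0015,0.0012,-0.0001],
    [0.0016,0.0011,0],
    [0.0015,0.0012,-0.0001],
    [0.0016,0.0011,0],
    [0.0013,0.001,-0.0001],
  ],
  rot=[
    [-0.3,0.6,2.9],
    [-0.6,1.0,4.9],
    [-0.7,1.1,5.8],
    [-0.7,1.2,5.9],
    [-0.6,1.2,5.8],
    [-0.7,1.2,5.9],
    [-0.7,1.1,5.8],
    [-0.7,1.2,5.9],
    [-0.7,1.2,5.8],
    [-0.5,0.9,4.9],
  ],
)

```text
clock: 9.22
tcp_pos: [0.5631, 0.14, 0.1385]
tool_rot: [0.993, -0.016, 0.058, -0.097]
force: [0.3, 1.0, -3.9]
finger_gap: 0.0119
grasp_force: 98.4
```

Emit:
arm_command(
  slide=[
    [0.0005,0.0004,0],
    [0,0,0],
  ],
  rot=[
    [-0.3,0.4,1.9],
    [0,0,0],
  ],
)

```text
clock: 9.48
tcp_pos: [0.5635, 0.1396, 0.1386]
tool_rot: [0.993, -0.031, 0.06, -0.095]
force: [0.6, 1.7, -3.8]
finger_gap: 0.0119
grasp_force: 98.3
```

```bash
python3 - <<'E'
from plan import *
from workcell import r
s=r.read_state();print(s["tcp_pos"],s["tool_rot"],s["force"],s["finger_gap"],s["grasp_force"])
rows((.533,.1706),53.2,-67,[(t,-57) for t in(13,11,8,5,2,0)],s["tcp_pos"],s["tool_rot"])
E
```

```text
[0.56351281 0.13961528 0.13858288] [ 0.99312853 -0.03138589  0.06002109 -0.09543651] [ 0.56545224  1.66997064 -3.78599069] 0.011895854203001035 98.34067247109488
[[0.0023, -0.0039, 0.0018], [0.0034, -0.0059, 0.0028], [0.0035, -0.0058, 0.0027], [0.0034, -0.0059, 0.0028], [0.0023, -0.0039, 0.0018]]
[[-1.7, -1.0, 0.0], [-2.6, -1.5, 0.0], [-2.6, -1.5, -0.0], [-2.6, -1.6, -0.0], [-1.7, -1.0, -0.0]]
end [0.5807 0.1651 0.1308] [ 9.995e-01 -3.160e-02 -5.000e-04  2.000e-04] keg [0.5805 0.166  0.    ]
```

Emit:
arm_command(
  slide=[
    [0.0023,-0.0039,0.0018],
    [0.0034,-0.0059,0.0028],
    [0.0035,-0.0058,0.0027],
    [0.0034,-0.0059,0.0028],
    [0.0023,-0.0039,0.0018],
    [0,0,0],
    [0,0,0],
  ],
  rot=[
    [-1.7,-1.0,0],
    [-2.6,-1.5,0],
    [-2.6,-1.5,0],
    [-2.6,-1.6,0],
    [-1.7,-1.0,0],
    [0,0,0],
    [0,0,0],
  ],
)

```text
clock: 10.35
tcp_pos: [0.5807, 0.1647, 0.1312]
tool_rot: [0.999, -0.032, -0.001, -0.0]
force: [-4.1, 0.0, 2.9]
finger_gap: 0.0119
grasp_force: 99.3
```

```bash
python3 - <<'E'
from h import *
s=r.read_state();print(s["tcp_pos"],s["force"],s["finger_gap"],Ro.from_quat(s["tool_rot"]).as_matrix().round(3))
w=r.read_camera("wrist")[:,:,::-1];cv2.imwrite("pics/w3.png",w)
a=r.read_camera("scene")[200:440,180:420,::-1]
cv2.imwrite("pics/l3.png",np.hstack([cv2.resize(w,(480,360)),cv2.resize(a,(320,360))]))
E
```

```text
[0.58073425 0.16468804 0.13119933] [-4.07034779  0.04753114  2.87365502] 0.011938946275326181 [[ 0.998 -0.064 -0.001]
 [-0.064 -0.998  0.   ]
 [-0.001 -0.    -1.   ]]
```

View pics/l3.png

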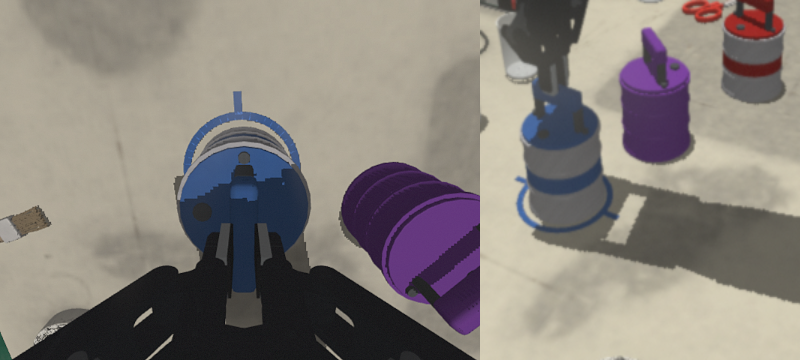

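The keg sits flat in the ring, with the bar (240,230) in line with the dash (238,100). I'll release and rise.

Emit:
arm_command(
  slide=[
    [0,0,0],
    [0,0,0],
    [0,0,0],
    [0,0,0],
    [0,0,0],
    [0,0,0],
  ],
  rot=[
    [0,0,0],
    [0,0,0],
    [0,0,0],
    [0,0,0],
    [0,0,0],
    [0,0,0],
  ],
  claw=1,
)

```text
clock: 11.2
tcp_pos: [0.5811, 0.1648, 0.1311]
tool_rot: [0.999, -0.032, -0.0, -0.0]
force: [0.3, -0.2, 0.6]
finger_gap: 0.0851
grasp_force: 0.0
```

Emit:
arm_command(
  slide=[
    [0,0,-0.01],
    [0,0,-0.02],
    [0,0,-0.03],
    [0,0,-0.03],
    [0,0,-0.03],
    [0,0,-0.02],
    [0,0,0],
    [0,0,0],
  ],
  rot=[
    [0,0,0],
    [0,0,0],
    [0,0,0],
    [0,0,0],
    [0,0,0],
    [0,0,0],
    [0,0,0],
    [0,0,0],
  ],
)

```text
clock: 12.2
tcp_pos: [0.5808, 0.1646, 0.2703]
tool_rot: [0.999, -0.032, -0.001, -0.0]
force: [-0.4, -0.3, -0.2]
finger_gap: 0.0854
grasp_force: 0.0
```

```bash
python3 - <<'E'
from h import *
s=r.read_state();print(s["tcp_pos"],s["finger_gap"])
w=r.read_camera("wrist")[:,:,::-1];cv2.imwrite("pics/w4.png",w)
hsv=cv2.cvtColor(np.ascontiguousarray(w),cv2.COLOR_BGR2HSV)
m=cv2.inRange(hsv,(100,110,30),(120,255,255));m[285:]=0;m[:,:230]=0;m[:,410:]=0
ys,xs=np.nonzero(m);fit=lambda P:np.linalg.lstsq(np.c_[2*P,np.ones(len(P))],(P**2).sum(1),rcond=None)[0]
n,l,st,ce=cv2.connectedComponentsWithStats(m);k=1+np.argmax(st[1:,4]);print(st[k],n)
yy,xx=np.nonzero(l==k);H=cv2.convexHull(np.c_[xx,yy].astype(np.int32))[:,0]
L=np.array([wray(p,.102,s)[:2] for p in H if p[1]<262]);q=fit(L);print("lid",q[:2],np.sqrt(q[2]+q[:2]@q[:2]))
cv2.imwrite("pics/l4.png",w)
E
```

```text
[0.58083111 0.16464529 0.2703138 ] 0.0854073163645573
[ 274  166  102  106 6735] 28
lid [0.5791362  0.16434576] 0.04592137783549896
```

View pics/l4.png

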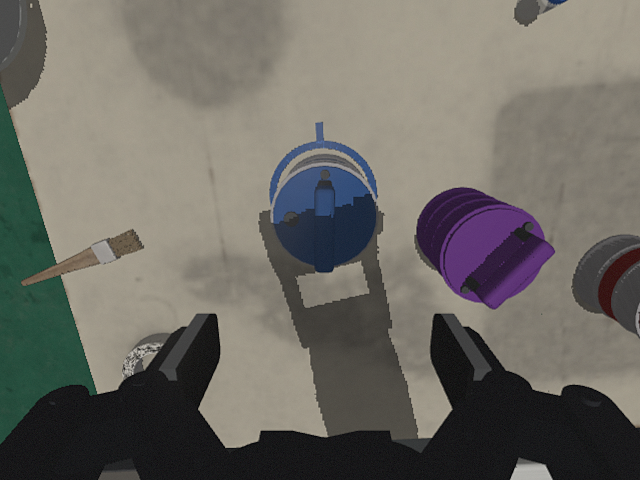

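The keg stands free in the ring: the lid is at (325,215), concentric with the ring to within about 3 mm, and the bar lines up with the dash at (320,132). I'm handing in.

```bash
python3 -c "
from workcell import r
print(r.hand_in())"
```

```text
the job is handed in; nothing more can be done
None
```

I walked the blue keg to the ring in two leaning swings, let go of it and handed the job in; by my last measurement it stands about 3 mm from the mark's centre with its bar within about 4° of the dashes, and I didn't touch the red keg, but the hand-in returned no verdict.

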